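# Swap a water filter's transit plug for its push-fit spout

## Robot

A 7-joint arm with a two-finger parallel gripper is mounted at the origin on a cart in front of the work surface, level with it; the furniture and walls round the work are solid. World frame = base frame: x ahead of the robot, y to its left, z up, the work surface at z = 0. Lengths are in m, angles in rad, forces in N, time in s.
With the tool pointing down it reaches from about 0.35 to 0.9 m from the base axis. Payload 7.2 kg.
Tool frame: the origin (TCP) lies at the very end of the fingers, on their centre line; the grasp point (between the pads) lies 19 mm behind it; z points along the fingers, y is the line along which they close (so a half turn about z gives the same grasp; the last joint's range is limited). The gripper opens to 88 mm and grips with 3 to 60 N. Pads are 20 mm wide; open, the fingers measure 115 mm over their backs; the gripper's body (75 mm by 178 mm) begins 61 mm behind the grasp point.
Start: joints at [1.118, 0.411, -0.013, 1.596, 0.006, 1.134, -0.082], TCP at [0.235, -0.579, 0.223] pointing down, gripper open.
Joint ranges: [-2.95, 2.95], [-0.29, 1.99], [-1.47, 1.44], [0.14, 2.54], [-1.03, 4.17], [0.13, 1.85], [-2.86, 2.86]. Speed limits (rad/s): [2.39, 2.39, 3.01, 3.01, 3.14, 3.14, 3.14].

## Interface

Orientations are given as a unit quaternion [x, y, z, w].
In Python, from station import robot, viewer, job gives the robot as it stands. The module is installed in compiled form; this text tells all that it offers.
- The arm moves only by the tool arm_command, never from a script. Its argument "rows" is a list of rows, each a list of 3 entries, a list of its own where there are three numbers: the finger opening in mm, from 0 to 87.8, then the shift along the tool's x, y, z in units of 40 mm (1.0 is 40 mm), then the turn about the tool's z in units of 5 degrees (1.0 is 5 degrees). A call has 1 to 8 rows; each row shifts and turns the commanded pose from where the row before left it, along the tool's axes as they then stand; what a row does not reach is not made up. A row lasts 1/12 s, in which the tool goes at most 41.7 mm and 7.16 degrees, less where a joint would pass 70% of its speed; a pose out of reach is approached as far as the arm can. A call is refused whole if a number of a shift passes 1 or a number of a turn 1, either way. A call with a gripper value outside its range is refused whole. The fingers move at their own pace and stop on an object; the grip force is fixed at half the most. Time passes only in rows, so rows that do not move let the fingers close. It gives the time, the measured TCP pose, the force, the opening and the grip force at its end, in the units of the state.
- robot.read_state(): the state, without advancing time (a new reading comes with each control period).
- viewer.snapshot(name): name is "side" or "top" or "wrist"; returns a dict with "pixels" (400x640x3 uint8, red, green, blue), "z_map" (400x640 float32, m along the optical axis (not along the pixel's ray), 0 where there is no reading), "mtx" (3x3 intrinsics, pixels), "dist" ([k1, k2, p1, p2, k3] as OpenCV has them; the pictures are not rectified), "xyz" and "orientation" of the camera in the world; the wrist camera has in their place "T_tool_cam" (4x4, takes a point from camera to tool coordinates, whose origin is the TCP and whose axes are the flange's). Camera axes: x right, y down, z forward; pixel columns grow to the right and rows downward; lengths in m; the calibration is good to about 2 mm. A picture is of the moment at which its call begins: read the wrist's pose just before it.
- job.sign_off(): hands the job in; it is judged then, once.
The state is a dict: "clock": time; "joints": joint angles; "joint_vel": joint speeds; "joint_efforts": joint torques, N m; "eef_pos": TCP position; "ee_rot": TCP orientation; "wrist_force": force on the tool from outside, world axes, zero at the start; "wrist_torque": the same for the moment, N m; "width": finger opening in m; "grip_force": force on a finger pad.
Only numpy, scipy, OpenCV 4.12 (cv2) and the standard library are available. Lean on these libraries where they do the work, as an engineer would, in place of code of your own. Each camera call takes 0.05 s, during which the arm holds its last target. There are 200 camera calls.

## Task

Get the table-top water filter ready to pour: hold down the release collar round the white plug in its outlet fitting until the plug springs up, lift the plug out and put it in the bowl. Then take the washed steel spout from the wooden drying block and push it down into the fitting until it locks and is fully home on its stop, with its arm pointing out over the glass on the drip tray, and without letting go give it a firm tug upward, about 10 N, to prove that it holds before you let go. The fitting is plastic inside: press and pull with no more than about 20 N (more than 35 N breaks it), and do not knock over or shift the glass, bowl, mug or spice jar.

Things in the scene. Friction and masses are not known exactly. Their poses are not given: they have to be found in the camera images.
- filter_unit: Fixed table-top water filter, 272 x 106 mm: white housing 60 mm high; behind it, 62 to 132 mm along +x, a clear tank, 105 mm high; in front, along -x, a low drip tray, top 14 mm up, with the glass. Origin: on the work surface under the axis of the upright steel outlet fitting on the housing; z up; -x roughly faces the robot.
- fitting_mouth (a point): On the fitting's axis, 100 mm above the unit's origin: centre of the top face of the collar when it is up. Axes as the unit. The fitting below is a steel barrel 43 mm across, its top at 89.5 mm, with an upright bore of 17.5 mm. Four sprung catches hidden in the bore, 26 to 30 mm below this point, hold the groove of a foot pushed in; their depth differs by up to 2.5 mm either way.
- fitting_core: Hidden inside of the fitting: catches, valve and hard stop. Origin under the fitting's axis, nominally at the unit's origin but really up to 2.5 mm higher or lower. From it: catches at 70 to 74 mm, stop for a foot at 60 mm. Pushing in takes 7 N, more if it rubs; at 62 mm the catches snap into the groove and the collar, dipped 3 mm as they spread, jumps up. 2 mm of up-and-down play remain.
- collar (a joint): Release collar, a grey ridged ring 48 mm across with a 19 mm hole; flange 6 mm thick. In m: 0 up, 0.005 fully down (hard stop); sprung (4 N to start, 9 N fully down). From about 0.003 on it draws the catches back and frees the foot. Press anywhere on its top, e.g. with the fingertips on both sides of the plug. Held down, nothing locks.
- valve (a joint): Damped sprung valve at the bottom of the bore, hidden, under the foot. In m: 0 up, 0.010 with a foot locked and at the top of its play, 0.012 down on the stop; pushes up with 2 N when up, 4 N when down. When the collar is held down it lifts the freed foot 10 mm within half a second; the foot then stays standing loosely in the fitting.
- plug: Loose white plastic pin, 16 mm in diameter, 75 mm long, 50 g. Origin: centre of its foot; z to its top. Starts locked upright in the fitting, foot at 62 mm (2.5 mm more or less), about 37 mm standing above the collar. Its lowest 15 mm are a cone and a groove. Freed, it rises 10 mm and can be pinched and lifted out (28 mm still in the fitting).
- plug_middle (a point): Middle of the plug, on its axis 37.5 mm above its foot.
- spout: Loose steel spout, 60 to 110 g: straight tube 16 mm in diameter, 112 mm long, with an arm 12 mm thick that leaves it along local -x at 83 mm, reaches 90 mm and bends down. Origin: centre of the foot; z to the top. Foot as the plug's: coned from 11 to 16 mm in 5 mm, groove at 8 to 15 mm. Starts upright in the drying block, foot 12 mm above the work surface.
- spout_grip (a point): On the spout's axis 99 mm above its foot, axes as the spout: a point to pinch it from above, fingers closing along local y on the two sides of the arm. The tube is clear of the arm from 96 to 112 mm; beside the arm it is 2 mm wider than the arm on each side.
- spout_outlet (a point): End of the spout's arm, 90 mm along local -x of the spout and 53 mm above its foot; belongs above the glass.
- drainer: Fixed light wooden drying block 84 x 84 mm (foot 92 x 92 mm), 42 mm high; four round wells 17 mm wide and 30 mm deep, at 20 mm along x and y from its middle. The spout stands in the well at local +x, +y. Origin: middle, on the work surface. Stands to the left or right of the filter, the bowl on the other side.
- bowl: Loose small plain white bowl, 115 mm across the rim, 58 mm high, inner floor 9 mm up and about 50 mm across. Origin: centre of its underside.
- glass: Loose drinking glass, 76 mm in diameter, 86 mm high, on the drip tray, about 105 mm along local -x from the unit's origin. Origin: centre of its underside.
- mug: Loose white dotted mug, 82 mm wide, 91 mm high, with a handle; a bystander. Origin: centre of its underside.
- spice_jar: Loose spice jar, 44 mm in diameter, 96 mm high; a bystander. Origin: centre of its underside.
There are look-alikes about, which are no part of the job. What is shaped like the glass but black is not meant.

How it is judged:
On the way, in this order (a step that is already met when the one before it is completed fails the run):
1. the plug is in the bowl and has been let go (horizontal distance between plug_middle and bowl below 0.05 m and height (world z) of plug_middle below 0.07 m and contact force between the fingers and plug below 0.1 N), for 0.2 s.
2. the spout is pushed fully home: locked, the collar up again, its foot down on the stop (valve pushed down by more than 11.2 mm) (z of spout in the frame of filter_unit below 0.066 m and horizontal distance between spout and fitting_mouth below 0.004 m and angle between spout's own z axis and vertical below 0.08 rad and value of joint collar below 0.0015 m and value of joint valve above 0.0112 m), for 0.1 s.
3. still held, the locked spout is tugged upward to the top of its play with about 6 N or more (12 N in all between spout and fitting core, of which the valve's spring makes 6) and does not come out (z of spout in the frame of filter_unit below 0.066 m and horizontal distance between spout and fitting_mouth below 0.004 m and angle between spout's own z axis and vertical below 0.08 rad and value of joint collar below 0.0015 m and contact force between the fingers and spout above 1 N and contact force between spout and fitting_core above 12 N and value of joint valve below 0.0108 m), for 0.1 s.
At the end, for the whole second after the job is handed in: Spout locked upright in the fitting (foot below 66 mm, within 4 mm of the axis, tilt under 4.5 degrees, collar up within 1.5 mm), its outlet over the tray and within 42 mm of the glass's middle; plug's middle within 50 mm of the bowl's and below 70 mm; both at rest, glass upright (z of spout in the frame of filter_unit below 0.066 m and horizontal distance between spout and fitting_mouth below 0.004 m and angle between spout's own z axis and vertical below 0.08 rad and value of joint collar below 0.0015 m and x of spout_outlet in the frame of filter_unit below -0.078 m and horizontal distance between spout_outlet and glass below 0.042 m and linear speed of each of spout, plug below 0.02 m/s and horizontal distance between plug_middle and bowl below 0.05 m and height (world z) of plug_middle below 0.07 m and angle between glass's own z axis and vertical below 0.1 rad); the robot touches nothing.
It fails at once if the fitting and the spout press on each other with more than 35 N (contact force between spout and filter_unit above 35 N or contact force between spout and fitting_core above 35 N).
It fails at once if the plug is pulled or pressed against the fitting with more than 35 N (contact force between plug and filter_unit above 35 N or contact force between plug and fitting_core above 35 N).
It fails at once if the arm or fingers press on the filter unit or its collar with more than 35 N (contact force between any of the fingers, the arm and filter_unit above 35 N).
It fails at once if the glass is shifted by more than 20 mm or tipped (distance of glass from where it was at the start of the episode above 0.02 m or angle between glass's own z axis and vertical above 0.3 rad).
It fails at once if the bowl is shifted by more than 40 mm, or the mug or spice jar by more than 20 mm (distance of bowl from where it was at the start of the episode above 0.04 m or distance of any of mug, spice_jar from where it was at the start of the episode above 0.02 m).
It also fails if it takes over 64 s, if anything falls off the work surface, if the arm or the gripper's body presses on something with over 40 N, if the wrist force passes 120 N, or if a joint passes its speed limit or range.

## Working session

There is one attempt and no reset: what is moved stays moved. The work goes in short steps, Python scripts to look and compute and a tool call to move; the robot and the scene stay as the last step left them, time stands still between calls to the robot, and variables do not carry over. Pictures are saved under pics/ and viewed, at most 10 in all, crops included, and the job is handed in when it is done.

Besides the shell and the picture viewer there is one more tool, called after ">>>" as name(argument=value, ...) on one line, values as JSON. arm_command: Moves the arm, as the interface text tells. Its arguments: {"type":"object","properties":{"rows":{"type":"array"}},"required":["rows"]}

```bash
mkdir -p pics; cat > h.py <<'E'
import numpy as np, cv2
from scipy.spatial.transform import Rotation as R
from station import robot, viewer, job
def snap(n):
    st=robot.read_state(); s=viewer.snapshot(n)
    if 'T_tool_cam' in s:
        T=np.eye(4);T[:3,:3]=R.from_quat(st['ee_rot']).as_matrix();T[:3,3]=st['eef_pos'];T=T@s['T_tool_cam']
    else:
        T=np.eye(4);T[:3,:3]=R.from_quat(s['orientation']).as_matrix() if np.size(s['orientation'])==4 else np.array(s['orientation']);T[:3,3]=s['xyz']
    s['T']=T; return s
def save(s,n): cv2.imwrite('pics/'+n+'.png',cv2.cvtColor(s['pixels'],cv2.COLOR_RGB2BGR)); np.savez('pics/'+n+'.npz',**{k:s[k] for k in('pixels','z_map','mtx','dist','T')})
def load(n): return dict(np.load('pics/'+n+'.npz'))
def rays(s,uv):
    p=cv2.undistortPoints(np.array(uv,float).reshape(-1,1,2),np.array(s['mtx']),np.array(s['dist'])).reshape(-1,2)
    d=np.c_[p,np.ones(len(p))]; return s['T'][:3,3],d@s['T'][:3,:3].T
def plane(s,uv,z):
    o,d=rays(s,uv); return o+d*((z-o[2])/d[:,2])[:,None]
def cloud(s):
    v,u=np.mgrid[:400,:640]; o,d=rays(s,np.c_[u.ravel(),v.ravel()]); P=o+d*s['z_map'].reshape(-1,1)
    P[s['z_map'].ravel()<=0]=np.nan; return P.reshape(400,640,3)
E
python3 - <<'E'
from h import *
st=robot.read_state(); print(st)
for n in('side','top'):
    s=snap(n); save(s,n); print(n,s['T'],s['mtx'],s['dist'])
a=[cv2.imread(f'pics/{n}.png') for n in('side','top')]
E
```

```text
{'clock': 0.0, 'joints': array([ 1.11780193,  0.41192902, -0.01269759,  1.5970352 ,  0.00559865,
        1.13431368, -0.08219693]), 'joint_vel': array([ 0.0004003 ,  0.00061956,  0.00071852,  0.00119394, -0.00029456,
       -0.00058909, -0.00016681]), 'joint_efforts': array([ 1.37930907e-03, -5.87950230e+01,  6.42615426e-01, -2.91084141e+01,
       -5.37093915e-02,  1.82105682e-02,  1.49056677e-04]), 'eef_pos': array([ 0.23436609, -0.57884239,  0.22179464]), 'ee_rot': array([ 9.81547023e-01,  1.91219147e-01, -2.16972290e-04, -7.95788240e-04]), 'wrist_force': array([-0.4666144 , -0.30572192,  0.53093435]), 'wrist_torque': array([-0.04191252,  0.04209639, -0.00023994]), 'grip_force': 0.0, 'width': 0.08756610065735099}
side [[ 0.92208737 -0.22712368  0.31332047  0.27151423]
 [-0.38695473 -0.55071515  0.73958019 -0.43108921]
 [ 0.00457416 -0.80319839 -0.59569407  0.60849473]
 [ 0.          0.          0.          1.        ]] [[381.93852295   0.         313.97018982]
 [  0.         381.93852295 199.00801218]
 [  0.           0.           1.        ]] [-0.00676913  0.          0.          0.          0.        ]
top [[-0.01608737 -0.98432661  0.17561981  0.36294735]
 [-0.99977978  0.01820302  0.01044234  0.20585154]
 [-0.01347549 -0.17541315 -0.98440268  0.96166765]
 [ 0.          0.          0.          1.        ]] [[373.85459433   0.         318.39744178]
 [  0.         373.85459433 198.11446869]
 [  0.           0.           1.        ]] [-0.03452299  0.          0.          0.          0.        ]
```

View pics/side.png

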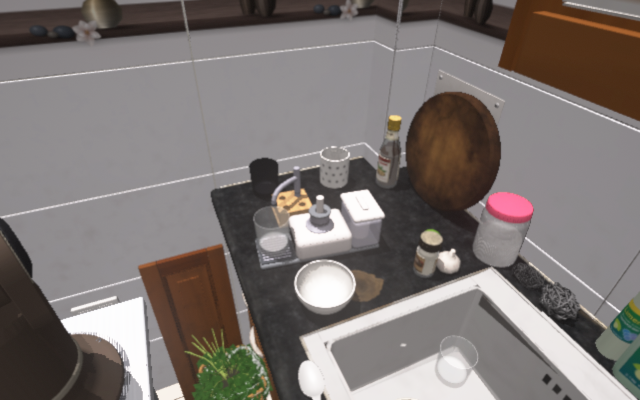

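View pics/top.png

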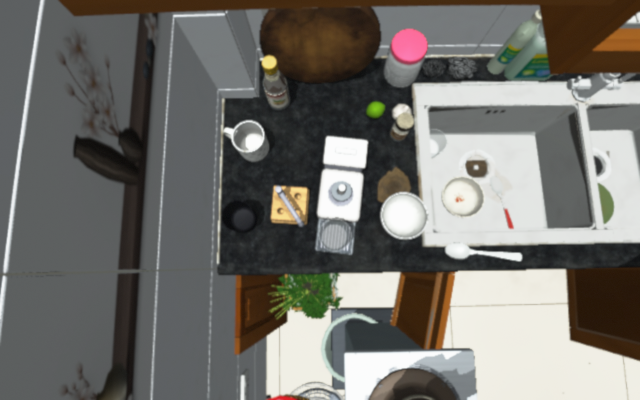

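Side view: plug (320,200), glass (272,232), spout tube (297,180) in block, bowl (325,287). Top view: plug (341,187), glass on the tray (336,236), block (290,205), bowl (405,215). Look-alikes are the black tumbler (243,213), the bowl in the sink (462,197) and the glass in the sink (437,145). The white bowl at (405,215) is meant: it's plain, on the work surface, and across the filter from the block. The glass at (336,236) is meant because it's clear and on the tray.

```bash
python3 - <<'E'
from h import *
t=load('top'); s=load('side')
for n,q in(('top',t),('side',s)):
    P=cloud(q)
    if n=='top': rois={'plug':(331,350,178,200),'house':(318,362,168,222),'tank':(322,370,134,170),'drain':(268,310,184,226),'bowl':(380,430,190,242),'jar':(388,415,100,142),'mug':(222,272,118,162)}
    else: rois={'plug':(308,334,192,232),'house':(290,352,210,258),'tank':(338,385,190,245),'drain':(272,314,162,216),'bowl':(292,358,258,314),'jar':(412,444,228,278)}
    for k,(u0,u1,v0,v1) in rois.items():
        p=P[v0:v1,u0:u1].reshape(-1,3); p=p[~np.isnan(p[:,0])]
        zz=np.histogram(p[:,2],bins=np.arange(0,.18,.01))[0]
        print(n,k,'zhist',zz)
        z=np.percentile(p[:,2],99)
        for lo,hi in ((z-.012,z+.02),):
            w=p[(p[:,2]>lo)&(p[:,2]<hi)]; print('   top z',z.round(4),'mean',w.mean(0).round(4),'min',w.min(0).round(3),'max',w.max(0).round(3))
def rect(P,lo,hi,box,name):
    u0,u1,v0,v1=box; m=np.zeros((400,640),np.uint8); Z=P[...,2]
    m[v0:v1,u0:u1]=((Z>lo)&(Z<hi))[v0:v1,u0:u1]
    w=P[m>0][:,:2].astype(np.float32); print(name,cv2.minAreaRect(w*1000),len(w))
P=cloud(t)
rect(P,.052,.068,(310,370,160,225),'house'); rect(P,.095,.115,(310,375,130,170),'tank'); rect(P,.036,.048,(265,315,180,228),'drain'); rect(P,.045,.07,(378,432,188,244),'bowl')
# combined crop
a=cv2.cvtColor(t['pixels'],cv2.COLOR_RGB2BGR)[130:260,260:440]; b=cv2.cvtColor(s['pixels'],cv2.COLOR_RGB2BGR)[150:280,240:420]
cv2.imwrite('pics/crop.png',cv2.resize(np.hstack([a,b]),None,fx=2.2,fy=2.2,interpolation=cv2.INTER_CUBIC))
E
```

```text
top plug zhist [  0   0   0   0   0  67  47   1   1 178  74   6   5  38   0   0   0]
   top z 0.1354 mean [0.5328 0.1616 0.1333] min [0.525 0.154 0.125] max [0.54  0.168 0.136]
top house zhist [  47    7    4   10   86 1230  495   34   16  212   84    6    5   38
    0    0    0]
   top z 0.1332 mean [0.5326 0.1617 0.133 ] min [0.525 0.154 0.122] max [0.54  0.168 0.136]
top tank zhist [139   0   0   4  12  31  34  53   2 965 220   0   0   0   0   0   0]
   top z 0.1051 mean [0.6283 0.1486 0.0984] min [0.589 0.095 0.093] max [0.668 0.203 0.107]
top drain zhist [255  88  36 220 610   2   0   9  12  42 144   6  37   0   0   0   0]
   top z 0.123 mean [0.5341 0.3066 0.1218] min [0.528 0.299 0.111] max [0.543 0.314 0.125]
top bowl zhist [710 514 341 246 154 234   1   0   0   0   0   0   0   0   0   0   0]
   top z 0.0584 mean [0.4782 0.0005 0.0546] min [ 0.42  -0.052  0.047] max [0.534 0.064 0.06 ]
top jar zhist [199  38  85  94  44  44  35  21  32 234   0   0   0   0   0   0   0]
   top z 0.0974 mean [7.057e-01 3.000e-04 9.450e-02] min [ 0.685 -0.022  0.087] max [0.727 0.021 0.099]
top m
[... 1005 characters left out ...]
mean [0.4789 0.0064 0.0532] min [ 0.422 -0.051  0.046] max [0.536 0.066 0.06 ]
side jar zhist [246 106 135 122  82  91 100  62  85 282   0   0   0   0   0   0   0]
   top z 0.0965 mean [ 0.7046 -0.0035  0.0938] min [ 0.686 -0.022  0.085] max [0.728 0.02  0.098]
house ((528.6519165039062, 161.91748046875), (102.82889556884766, 147.603515625), 81.9743423461914) 1713
tank ((629.0799560546875, 148.78207397460938), (100.89778900146484, 69.42744445800781), 81.72180938720703) 1111
drain ((515.0921020507812, 289.72332763671875), (83.93213653564453, 84.65632629394531), 85.32363891601562) 813
bowl ((476.48492431640625, 6.7133026123046875), (114.2713394165039, 113.23662567138672), 42.7595100402832) 288
```

View pics/crop.png

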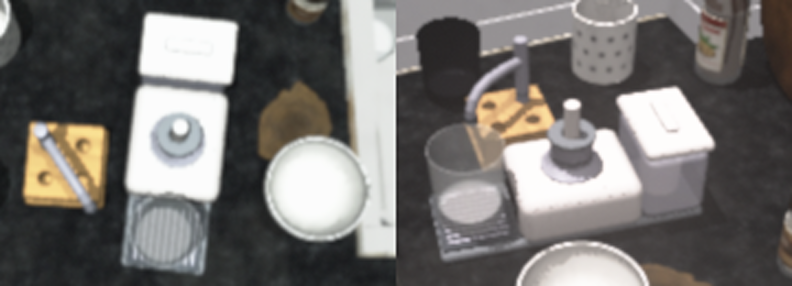

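The enlarged crop shows the plug in the filter fitting at (180,125), the spout in the block with its top at (40,130), the clear glass on the tray, and the plain bowl at (318,188). These are the right objects, so I'm moving over.

>>> arm_command(rows=[[87.8,[0,0,-0.2],1],[87.8,[0,0,-0.2],1],[87.8,[0,0,-0.2],1],[87.8,[0,0,-0.2],1],[87.8,[0,0,-0.2],1],[87.8,[0,0,-0.2],1],[87.8,[0.17,-0.79,0],0],[87.8,[0.17,-0.79,0],0]])

```text
clock: 0.77
eef_pos: [0.2559, -0.5189, 0.2702]
ee_rot: [0.997, -0.071, -0.0, 0.0]
wrist_force: [1.0, 0.7, -0.8]
width: 0.0879
grip_force: 0.0
```

>>> arm_command(rows=[[87.8,[0.17,-0.79,0],0],[87.8,[0.17,-0.79,0],0],[87.8,[0.17,-0.79,0],0],[87.8,[0.17,-0.79,0],0],[87.8,[0.17,-0.79,0],0],[87.8,[0.17,-0.79,0],0],[87.8,[0.17,-0.79,0],0],[87.8,[0.17,-0.79,0],0]])

```text
clock: 1.43
eef_pos: [0.3457, -0.2741, 0.2705]
ee_rot: [0.998, -0.069, -0.0, 0.0]
wrist_force: [-0.1, -0.1, 0.1]
width: 0.0876
grip_force: 0.0
```

>>> arm_command(rows=[[87.8,[0.17,-0.79,0],0],[87.8,[0.17,-0.79,0],0],[87.8,[0.17,-0.79,0],0],[87.8,[0.17,-0.79,0],0],[87.8,[0.17,-0.79,0],0],[87.8,[0.17,-0.79,0],0],[87.8,[0.17,-0.79,0],0],[87.8,[0.17,-0.79,0],0]])

```text
clock: 2.1
eef_pos: [0.4345, -0.0314, 0.2706]
ee_rot: [0.998, -0.069, -0.0, 0.0]
wrist_force: [0.2, -0.7, -0.5]
width: 0.0877
grip_force: 0.0
```

>>> arm_command(rows=[[87.8,[0.17,-0.79,0],0],[87.8,[0.17,-0.79,0],0],[87.8,[0.17,-0.79,0],0],[87.8,[0,0,0],0],[87.8,[0,0,0],0]])

```text
clock: 2.52
eef_pos: [0.4677, 0.0597, 0.2702]
ee_rot: [0.998, -0.067, -0.001, -0.0]
wrist_force: [-0.1, -0.1, -0.6]
width: 0.0876
grip_force: 0.0
```

```bash
python3 - <<'E'
from h import *
s=snap('wrist'); save(s,'w1'); st=robot.read_state()
print(st['joints'],st['eef_pos'],st['ee_rot'],s['T'],s['mtx'],s['dist'])
E
```

```text
[ 0.21379803  0.13992958 -0.48553035  1.86146624  0.07107381  1.158373
 -2.00463114] [0.46746446 0.05813385 0.27017042] [ 9.97636252e-01 -6.87133090e-02 -5.93929582e-04  1.92114374e-04] [[-0.13409686 -0.95733944 -0.25596725  0.53781825]
 [-0.99096642  0.1290528   0.03648179  0.05055661]
 [-0.00189217  0.25854704 -0.96599682  0.43230233]
 [ 0.          0.          0.          1.        ]] [[316.20228637   0.         319.09454674]
 [  0.         316.20228637 195.86392387]
 [  0.           0.           1.        ]] [-0.03285948  0.          0.          0.          0.        ]
```

View pics/w1.png

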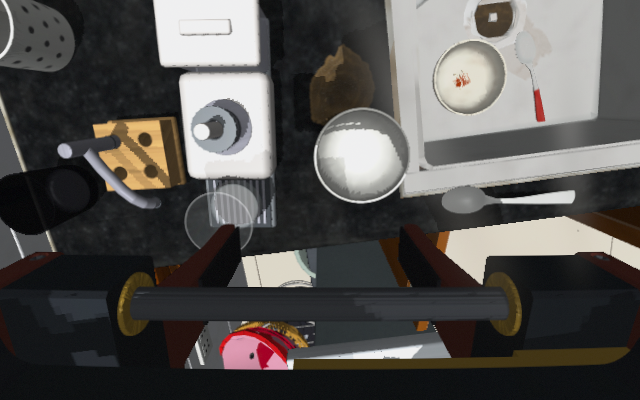

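Wrist view: plug top at (202,131), spout top at (66,151) with its arm end at (150,203), glass rim at (220,222), bowl at (362,155).

```bash
python3 - <<'E'
from h import *
np.set_printoptions(precision=4,suppress=True)
w=load('w1');t=load('top');s=load('side')
B={'w':(w,(188,252,95,162),(50,165,120,212),(180,260,180,258),(310,415,100,205)),'t':(t,(325,358,172,207),(270,312,182,230),(316,356,218,252),(378,432,188,244)),'s':(s,(306,334,190,232),(270,306,162,216),(250,294,205,258),(290,360,255,316))}
for n,(q,pb,sb,gb,bb) in B.items():
    P=cloud(q)
    def sel(b,f):
        p=P[b[2]:b[3],b[0]:b[1]].reshape(-1,3); p=p[~np.isnan(p[:,0])]; return p[f(p)]
    def circ(p): 
        A=np.c_[2*p[:,:2],np.ones(len(p))]; x=np.linalg.lstsq(A,(p[:,:2]**2).sum(1),rcond=None)[0]; return x[:2],np.sqrt(x[2]+x[:2]@x[:2])
    p=sel(pb,lambda p:p[:,2]>.12); zt=np.percentile(p[:,2],80); tp=p[p[:,2]>zt-.004]
    print(n,'plug top',zt,np.median(tp,0),(tp.min(0)+tp.max(0))/2,np.ptp(tp,0))
    c=sel(pb,lambda p:(p[:,2]>.094)&(p[:,2]<.104)&(np.hypot(*(p[:,:2]-[.5325,.1605]).T)<.03))
    (cx,cy),r=cv2.minEnclosingCircle((c[:,:2]*1000).astype(np.float32)); print('  collar z',np.median(c[:,2]),cx,cy,r)
    p=sel(sb,lambda p:(p[:,2]>.112)); zt=np.percentile(p[:,2],80); tp=p[p[:,2]>zt-.004]
    print('  spout top',zt,np.median(tp,0),(tp.min(0)+tp.max(0))/2,np.ptp(tp,0))
    a=sel(sb,lambda p:(p[:,2]>.055)&(p[:,2]<.108)&(np.hypot(*(p[:,:2]-[.535,.306]).T)>.015)&(np.hypot(*(p[:,:2]-[.535,.306]).T)<.11))
    d=a[:,:2].mean(0)-np.array([.535,.306]); far=a[np.argsort(-np.hypot(*(a[:,:2]-[.535,.306]).T))[:10]].mean(0); u,S,V=np.linalg.svd(a[:,:2]-a[:,:2].mean(0)); print('  arm dir',np.degrees(np.arctan2(d[1],d[0])),np.degrees(np.arctan2(V[0,1],V[0,0])),far,len(a))
    g=sel(gb,lambda p:(p[:,2]>.08)&(p[:,2]<.095)); 
    if len(g): print('  glass',g.mean(0),(g.min(0)+g.max(0))/2,np.ptp(g,0))
    b=sel(bb,lambda p:(p[:,2]>.05)&(p[:,2]<.07)); print('  bowl',(b.min(0)+b.max(0))/2,np.ptp(b,0))
print('glass by rim ray', plane(w,[[220,222]],.086),plane(w,[[186,224],[254,220]],.086))
hp=cloud(w)
for nm,b,lo,hi in(('house',(175,280,65,185),.05,.068),('tank',(150,275,0,70),.095,.11),('block',(88,185,110,198),.036,.047)):
    p=hp[b[2]:b[3],b[0]:b[1]].reshape(-1,3);p=p[(p[:,2]>lo)&(p[:,2]<hi)]; print(nm,cv2.minAreaRect((p[:,:2]*1000).astype(np.float32)))
E
```

```text
w plug top 0.13552311988688853 [0.5352 0.1619 0.135 ] [0.535  0.1625 0.1344] [0.0158 0.0158 0.0051]
  collar z 0.10031458151531661 534.9588012695312 162.51931762695312 24.6396427154541
  spout top 0.1246168038989485 [0.5365 0.3057 0.1241] [0.5364 0.3069 0.1235] [0.0147 0.016  0.0057]
  arm dir 169.8487371600598 87.60018518605543 [0.4623 0.3798 0.0594] 1695
  glass [0.4385 0.1861 0.0877] [0.4353 0.1794 0.0874] [0.0702 0.0753 0.0149]
  bowl [0.4796 0.0081 0.0552] [0.1133 0.114  0.0104]
t plug top 0.1348744148140924 [0.533  0.1611 0.1339] [0.5331 0.1609 0.1338] [0.0142 0.0137 0.0053]
  collar z 0.09908637318892699 533.254638671875 161.50027465820312 24.357227325439453
  spout top 0.12413705655654653 [0.535  0.3069 0.1229] [0.5355 0.307  0.123 ] [0.0142 0.0143 0.0048]
  arm dir -148.06298230088984 -147.12548698117843 [0.456  0.2559 0.0738] 182
  glass [0.4457 0.1722 0.0878] [0.4311 0.179  0.0875] [0.0708 0.0723 0.015 ]
  bowl [0.4771 0.0062 0.0551] [0.1134 0.1158 0.0102]
s plug top 0.13311323412978704 [0.5331 0.1588 0.1327] [0.5341 0.1596 0.1317] [0.0143 0.0137 0.005 ]
  collar z 0.09796054457306114 534.1652221679688 159.63572692871094 24.49317169189453
  spout top 0.12161905932939943 [0.5348 0.3036 0.121 ] [0.5354 0.3047 0.12  ] [0.0157 0.0151 0.0046]
  arm dir -174.1001829704359 -102.19165783398051 [0.5167 0.3905 0.075 ] 289
  glass [0.4307 0.1784 0.0875] [0.4303 0.1774 0.0874] [0.0743 0.078  0.0149]
  bowl [0.4787 0.0075 0.055 ] [0.1141 0.1169 0.0099]
glass by rim ray [[0.4303 0.1822 0.086 ]] [[0.4331 0.2225 0.086 ]
 [0.4274 0.1423 0.086 ]]
house ((534.9019775390625, 161.0895538330078), (103.28472900390625, 138.07435607910156), 82.04515075683594)
tank ((626.2702026367188, 149.903076171875), (101.18295288085938, 59.840118408203125), 81.73793029785156)
block ((516.9756469726562, 290.79974365234375), (86.24232482910156, 84.01776885986328), 85.30752563476562)
```

>>> arm_command(rows=[[28,[0.32,-0.7,0],0],[28,[0.32,-0.7,0],0],[28,[0.32,-0.7,0],0],[28,[0.32,-0.7,0],0],[28,[0,0,0.7],0],[28,[0,0,0.7],0],[28,[0,0,0.7],0],[28,[0,0,0.4],0]])

```text
clock: 3.23
eef_pos: [0.5328, 0.1593, 0.1675]
ee_rot: [0.998, -0.07, -0.002, 0.001]
wrist_force: [-0.0, -0.5, -0.8]
width: 0.0382
grip_force: 0.0
```

>>> arm_command(rows=[[28,[0,0,0],0],[28,[0,0,0],0],[28,[0,0,0],0],[28,[0,0,0],0]])

```text
clock: 3.57
eef_pos: [0.535, 0.1617, 0.1722]
ee_rot: [0.998, -0.07, 0.001, -0.0]
wrist_force: [0.3, -0.5, 0.4]
width: 0.0281
grip_force: 0.0
```

```bash
python3 - <<'E'
from h import *
np.set_printoptions(precision=4,suppress=True)
s=snap('wrist'); save(s,'w2'); st=robot.read_state(); print(st['eef_pos'],st['ee_rot'],st['width'],st['wrist_force'])
P=cloud(s); m=(P[...,2]>.115)&(P[...,2]<.145)&(abs(P[...,0]-.534)<.014)&(abs(P[...,1]-.1615)<.014)
p=P[m]; print(len(p)); 
if len(p): zt=np.percentile(p[:,2],80); q=p[p[:,2]>zt-.004]; print(zt,(q.min(0)+q.max(0))/2,np.ptp(q,0),np.argwhere(m).mean(0))
E
```

```text
[0.5349 0.1619 0.1722] [ 0.9976 -0.0697  0.0013 -0.0003] 0.028086584481876745 [-0.0912 -0.2162 -0.143 ]
557
0.13513029712163652 [0.5361 0.162  0.134 ] [0.0156 0.0155 0.0058] [215.8761 319.5566]
```

View pics/w2.png

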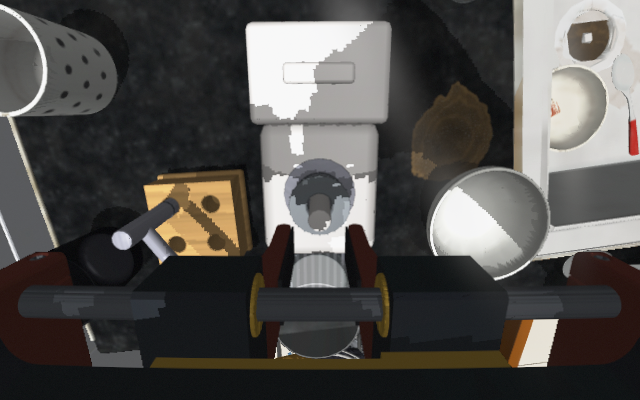

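The plug (320,210) sits centred between the fingers, so I can descend.

>>> arm_command(rows=[[28,[0,0,0.6],0],[28,[0,0,0.6],0],[28,[0,0,0.3],0],[28,[0,0,0.15],0],[28,[0,0,0],0],[28,[0,0,0],0],[28,[0,0,0],0]])

```text
clock: 4.2
eef_pos: [0.5348, 0.1624, 0.1059]
ee_rot: [0.998, -0.069, 0.001, -0.0]
wrist_force: [0.6, -0.1, -0.1]
width: 0.0281
grip_force: 0.0
```

>>> arm_command(rows=[[28,[0,0,0.05],0],[28,[0,0,0.05],0],[28,[0,0,0],0],[28,[0,0,0],0]])

```text
clock: 4.53
eef_pos: [0.5341, 0.162, 0.1007]
ee_rot: [0.998, -0.069, 0.0, 0.0]
wrist_force: [-0.7, -0.2, -0.5]
width: 0.028
grip_force: 0.0
```

>>> arm_command(rows=[[28,[0,0,0.05],0],[28,[0,0,0.03],0],[28,[0,0,0],0],[28,[0,0,0],0]])

```text
clock: 4.87
eef_pos: [0.5342, 0.162, 0.0977]
ee_rot: [0.998, -0.069, 0.0, 0.0]
wrist_force: [-1.2, -0.3, 3.8]
width: 0.0281
grip_force: 2.2
```

>>> arm_command(rows=[[28,[0,0,0.03],0],[28,[0,0,0.0],0],[28,[0,0,0],0]])

```text
clock: 5.12
eef_pos: [0.5342, 0.1621, 0.0967]
ee_rot: [0.998, -0.069, 0.0, 0.0]
wrist_force: [-2.4, -0.7, 7.4]
width: 0.0279
grip_force: 3.6
```

>>> arm_command(rows=[[28,[0,0,0.05],0],[28,[0,0,0.02],0],[28,[0,0,0],0],[28,[0,0,0],0],[28,[0,0,0],0],[28,[0,0,0],0],[28,[0,0,0],0]])

```text
clock: 5.7
eef_pos: [0.5344, 0.1621, 0.0952]
ee_rot: [0.998, -0.069, 0.001, 0.0]
wrist_force: [-5.8, -1.8, 18.9]
width: 0.0277
grip_force: 9.4
```

```bash
python3 - <<'E'
from h import *
np.set_printoptions(precision=4,suppress=True)
for n in('side','top'):
    s=snap(n); P=cloud(s); m=(P[...,2]>.115)&(P[...,2]<.17)&(abs(P[...,0]-.534)<.01)&(abs(P[...,1]-.1615)<.01)
    p=P[m]; print(n,len(p),p.max(0) if len(p) else 0, p.mean(0) if len(p) else 0)
    save(s,'press_'+n)
s=snap('wrist');save(s,'w3');P=cloud(s);m=(P[...,2]>.105)&(P[...,2]<.17)&(abs(P[...,0]-.534)<.011)&(abs(P[...,1]-.1615)<.011)
p=P[m];print(len(p),np.percentile(p[:,2],90) if len(p) else 0)
print(robot.read_state()['wrist_force'],robot.read_state()['eef_pos'])
E
```

```text
side 0 0 0
top 0 0 0
1614 0.14486840342770715
[-5.1388 -2.9926 18.9783] [0.5344 0.1621 0.0952]
```

The plug has risen by 10 mm. Next I raise the fingers and pinch it.

>>> arm_command(rows=[[28,[0,0,-0.15],0],[28,[0,0,-0.18],0],[28,[0,0,0],0],[5,[0,0,0],0],[5,[0,0,0],0],[5,[0,0,0],0],[5,[0,0,0],0],[5,[0,0,0],0]])

```text
clock: 6.52
eef_pos: [0.5338, 0.162, 0.1063]
ee_rot: [0.998, -0.069, -0.0, 0.0]
wrist_force: [-0.1, 0.3, -0.9]
width: 0.0157
grip_force: 30.0
```

>>> arm_command(rows=[[5,[0,0,0],0],[5,[0,0,-0.1],0],[5,[0,0,-0.2],0],[5,[0,0,-0.4],0],[5,[0,0,-0.4],0],[5,[0,0,-0.4],0],[5,[0,0,0],0]])

```text
clock: 7.1
eef_pos: [0.5357, 0.1629, 0.1703]
ee_rot: [0.998, -0.069, 0.002, -0.001]
wrist_force: [0.4, 0.7, 0.1]
width: 0.0155
grip_force: 30.0
```

>>> arm_command(rows=[[5,[-0.14,0.67,0],0],[5,[-0.14,0.67,0],0],[5,[-0.14,0.67,0],0],[5,[-0.14,0.67,0],0],[5,[-0.14,0.67,0],0],[5,[-0.15,0.67,0],0],[5,[0,0,0],0]])

```text
clock: 7.68
eef_pos: [0.4761, 0.002, 0.1661]
ee_rot: [0.997, -0.072, -0.001, 0.002]
wrist_force: [0.4, -0.8, -0.6]
width: 0.0152
grip_force: 30.0
```

>>> arm_command(rows=[[5,[0,0,0.6],0],[5,[0,0,0.6],0],[5,[0,0,0.6],0],[5,[0,0,0.6],0],[5,[0,0,0.3],0],[5,[0,0,0],0],[5,[0,0,0],0]])

```text
clock: 8.27
eef_pos: [0.4778, 0.0079, 0.0583]
ee_rot: [0.998, -0.069, -0.001, -0.0]
wrist_force: [-0.2, 0.3, -0.9]
width: 0.0155
grip_force: 30.0
```

>>> arm_command(rows=[[5,[0,0,0.15],0],[5,[0,0,0],0],[40,[0,0,0],0],[40,[0,0,0],0],[40,[0,0,0],0],[40,[0,0,0],0],[40,[0,0,0],0],[40,[0,0,-0.3],0]])

```text
clock: 8.93
eef_pos: [0.4769, 0.0073, 0.0634]
ee_rot: [0.998, -0.069, -0.001, 0.0]
wrist_force: [0.0, -0.8, -0.2]
width: 0.0397
grip_force: 0.0
```

>>> arm_command(rows=[[40,[0,0,-0.8],0],[40,[0,0,-0.8],0],[40,[0,0,-0.8],0],[40,[0,0,-0.8],0],[40,[0,0,0],0],[40,[0,0,0],0]])

```text
clock: 9.43
eef_pos: [0.4792, 0.0074, 0.1944]
ee_rot: [0.998, -0.07, 0.002, 0.0]
wrist_force: [0.2, -0.3, -0.1]
width: 0.0398
grip_force: 0.0
```

```bash
python3 - <<'E'
from h import *
np.set_printoptions(precision=4,suppress=True)
s=snap('wrist');save(s,'w4');t=snap('top');save(t,'t4');print(robot.read_state()['eef_pos'],robot.read_state()['ee_rot'],robot.read_state()['width'])
P=cloud(s)
m=(abs(P[...,0]-.4785)<.075)&(abs(P[...,1]-.0073)<.07); p=P[m];print(np.histogram(p[:,2],bins=np.arange(0,.16,.01))[0])
cv2.imwrite('pics/c4.png',cv2.cvtColor(np.hstack([cv2.resize(s['pixels'],(480,300)),cv2.resize(t['pixels'][140:280,220:440],(310,300))[:,:310]]),cv2.COLOR_RGB2BGR))
E
```

```text
[0.4776 0.0072 0.192 ] [ 0.9976 -0.0694 -0.0004  0.0002] 0.04000580745201184
[4511 2860 1998 1785 1379 1507   34   38  237    0    0    0    0    0
    0]
```

View pics/c4.png

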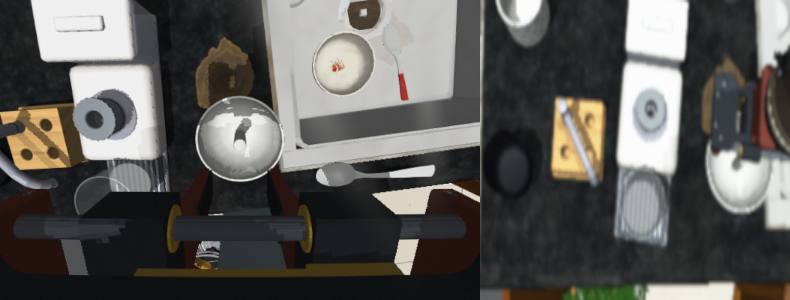

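The plug stands in the bowl at (242,133) in the wrist view, with its middle about 46 mm up, and the bore is empty. Next is the spout.

>>> arm_command(rows=[[40,[0.04,-0.76,0],0],[40,[0.04,-0.76,0],0],[40,[0.04,-0.76,0],0],[40,[0.04,-0.76,0],0],[40,[0.04,-0.76,0],0],[40,[0.04,-0.76,0],0],[40,[0.04,-0.76,0],0],[40,[0.04,-0.76,0],0]])

```text
clock: 10.2
eef_pos: [0.5237, 0.2476, 0.1905]
ee_rot: [0.998, -0.069, -0.001, 0.001]
wrist_force: [-0.2, 0.4, -0.5]
width: 0.0398
grip_force: 0.0
```

>>> arm_command(rows=[[40,[0.04,-0.76,0],0],[40,[0.04,-0.76,0],0],[40,[0,0,0],-1],[40,[0,0,0],-1],[40,[0,0,0],-1],[40,[0,0,0],-1],[40,[0,0,0],-1],[40,[0,0,0],-1]])

```text
clock: 10.87
eef_pos: [0.5351, 0.306, 0.1903]
ee_rot: [0.981, 0.194, -0.002, 0.0]
wrist_force: [0.1, -0.2, 0.6]
width: 0.0398
grip_force: 0.0
```

>>> arm_command(rows=[[40,[0,0,0],-1],[40,[0,0,0],-1],[40,[0,0,0],-0.1],[40,[0,0,0],0],[40,[0,0,0],0]])

```text
clock: 11.28
eef_pos: [0.5356, 0.3061, 0.1915]
ee_rot: [0.96, 0.279, -0.001, 0.0]
wrist_force: [-0.2, 0.9, 0.8]
width: 0.0401
grip_force: 0.0
```

```bash
cat > sp.py <<'E'
from h import *
import sys
np.set_printoptions(precision=4,suppress=True)
c=np.array([.536,.3065])
for n in('wrist','top'):
    s=snap(n);save(s,sys.argv[1]+n);P=cloud(s); r=np.hypot(P[...,0]-c[0],P[...,1]-c[1])
    p=P[(P[...,2]>.112)&(P[...,2]<.13)&(r<.014)]
    if len(p)<10: print(n,'none');continue
    zt=np.percentile(p[:,2],80); q=p[p[:,2]>zt-.004]; cc=(q.min(0)+q.max(0))/2
    print(n,'spout top',zt,cc,np.ptp(q,0))
    a=P[(P[...,2]>.08)&(P[...,2]<.108)&(r>.014)&(r<.075)]; d=a[:,:2]-cc[:2]; k=d[:,0]<0; d=d[k]
    if len(d): print('yaw',np.degrees(np.arctan2(-d[:,1],-d[:,0])).mean(),len(d))
st=robot.read_state(); q=st['ee_rot']; print(st['eef_pos'],'toolyaw',np.degrees(2*np.arctan2(q[1],q[0])),st['joints'])
E
python3 sp.py s5
```

```text
wrist spout top 0.12438357845835962 [0.5372 0.3079 0.1231] [0.0151 0.0153 0.0053]
yaw 32.545926888485326 863
top none
[0.5358 0.3062 0.1921] toolyaw 32.44779078788972 [-0.1013  0.5226 -0.7089  1.6162  0.3654  1.1405 -1.9034]
```

View pics/s5wrist.png

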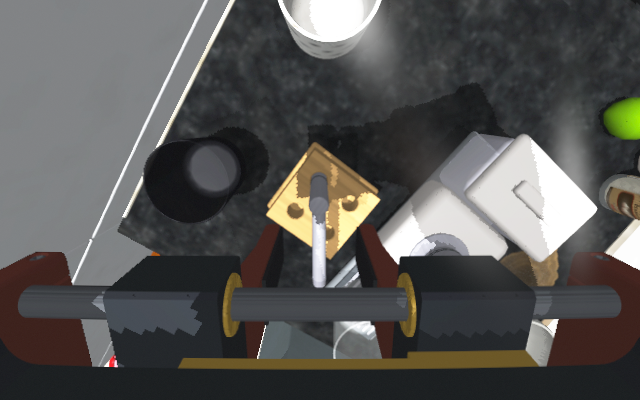

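Spout top is at (318,190), its arm points straight down the image between the fingers, and the tool yaw matches. Descending to grip.

>>> arm_command(rows=[[40,[0.03,0,0.6],0],[40,[0,0,0.6],0],[40,[0,0,0.6],0],[40,[0,0,0.5],0],[40,[0,0,0.15],0],[40,[0,0,0],0],[40,[0,0,0],0]])

```text
clock: 11.97
eef_pos: [0.5372, 0.3074, 0.0953]
ee_rot: [0.96, 0.28, 0.0, -0.0]
wrist_force: [-0.2, 0.3, -0.2]
width: 0.04
grip_force: 0.0
```

>>> arm_command(rows=[[5,[0,0,0],0],[5,[0,0,0],0],[5,[0,0,0],0],[5,[0,0,0],0],[5,[0,0,0],0],[5,[0,0,0],0]])

```text
clock: 12.47
eef_pos: [0.5374, 0.3073, 0.0954]
ee_rot: [0.96, 0.28, 0.001, -0.0]
wrist_force: [-0.6, -0.3, 4.4]
width: 0.0152
grip_force: 30.0
```

>>> arm_command(rows=[[5,[0,0,-0.2],0],[5,[0,0,-0.3],0],[5,[0,0,-0.4],0],[5,[0,0,-0.5],0],[5,[0,0,-0.6],0],[5,[0,0,-0.6],0],[5,[0,0,-0.4],0],[5,[0,0,0],0]])

```text
clock: 13.13
eef_pos: [0.5382, 0.3082, 0.2194]
ee_rot: [0.96, 0.28, 0.003, -0.001]
wrist_force: [0.6, 0.5, -0.9]
width: 0.0158
grip_force: 30.0
```

>>> arm_command(rows=[[5,[0,0,0],1],[5,[0,0,0],1],[5,[0,0,0],1],[5,[0,0,0],1],[5,[0,0,0],1],[5,[0,0,0],1],[5,[0,0,0],1],[5,[0,0,0],1]])

```text
clock: 13.8
eef_pos: [0.5365, 0.3064, 0.214]
ee_rot: [0.998, -0.067, -0.001, 0.001]
wrist_force: [-0.5, 0.0, -1.2]
width: 0.0157
grip_force: 30.0
```

>>> arm_command(rows=[[5,[0,0,0],0.25],[5,[0,0,0],0],[5,[0,0,0],0]])

```text
clock: 14.05
eef_pos: [0.5368, 0.3068, 0.2143]
ee_rot: [0.997, -0.075, -0.0, 0.0]
wrist_force: [-0.3, 0.3, -0.6]
width: 0.0154
grip_force: 30.0
```

>>> arm_command(rows=[[5,[0.08,0.6,0],0],[5,[0.08,0.6,0],0],[5,[0.08,0.6,0],0],[5,[0.08,0.6,0],0],[5,[0.08,0.6,0],0],[5,[0.08,0.59,0],0],[5,[0,0,0],0],[5,[0,0,0],0]])

```text
clock: 14.72
eef_pos: [0.5345, 0.1605, 0.2146]
ee_rot: [0.997, -0.076, 0.0, 0.0]
wrist_force: [0.2, 1.0, 0.5]
width: 0.0155
grip_force: 30.0
```

>>> arm_command(rows=[[5,[0,0,0],0],[5,[0,0,0],0]])

```text
clock: 14.88
eef_pos: [0.5341, 0.1635, 0.2147]
ee_rot: [0.997, -0.075, -0.0, -0.0]
wrist_force: [0.8, 0.6, -1.3]
width: 0.0156
grip_force: 30.0
```

```bash
python3 - <<'E'
from h import *
np.set_printoptions(precision=4,suppress=True)
st=robot.read_state(); print(st['eef_pos'],st['ee_rot'])
im=[]
for n in('wrist','side','top'):
    s=snap(n);save(s,'x6'+n);P=cloud(s); r=np.hypot(P[...,0]-.5345,P[...,1]-.162)
    c=P[(P[...,2]>.094)&(P[...,2]<.103)&(r<.03)]
    if len(c): (cx,cy),rr=cv2.minEnclosingCircle((c[:,:2]*1000).astype(np.float32)); print(n,'collar',cx,cy,rr,len(c))
    for lo in np.arange(.125,.235,.012):
        q=P[(P[...,2]>lo)&(P[...,2]<lo+.012)&(r<.016)]
        if len(q)>15: print(n,round(lo+.006,3),'mid',(q.min(0)+q.max(0))[:2]/2,np.ptp(q,0)[:2],len(q))
    im.append(s['pixels'][60:300,150:470] if n=='wrist' else s['pixels'][100:280,220:460])
cv2.imwrite('pics/x6.png',cv2.cvtColor(np.hstack([cv2.resize(i,(400,300)) for i in im[:2]]),cv2.COLOR_RGB2BGR))
E
```

```text
[0.5341 0.1635 0.2147] [ 0.9972 -0.0747 -0.     -0.0004]
wrist collar 535.8373413085938 162.1237030029297 24.33647346496582 1503
wrist 0.143 mid [0.5393 0.1635] [0.0088 0.0147] 81
wrist 0.155 mid [0.5389 0.1637] [0.0091 0.0152] 97
wrist 0.167 mid [0.5391 0.1641] [0.0084 0.0163] 93
wrist 0.179 mid [0.5386 0.1641] [0.0096 0.0165] 154
wrist 0.191 mid [0.5379 0.1639] [0.0096 0.0157] 159
wrist 0.203 mid [0.5379 0.1639] [0.0093 0.0157] 190
wrist 0.215 mid [0.5407 0.1602] [0.0135 0.0224] 313
wrist 0.227 mid [0.5406 0.1603] [0.0135 0.0228] 450
wrist 0.239 mid [0.5358 0.1608] [0.0232 0.0241] 1266
side collar 535.4132690429688 160.77822875976562 25.607566833496094 236
side 0.131 mid [0.5339 0.1623] [0.015  0.0149] 19
side 0.143 mid [0.5327 0.158 ] [0.0124 0.0081] 24
side 0.155 mid [0.5329 0.1585] [0.013  0.0074] 32
side 0.167 mid [0.5321 0.1589] [0.013  0.0106] 37
side 0.179 mid [0.532  0.1596] [0.013 0.011] 37
side 0.191 mid [0.5315 0.1591] [0.0128 0.0112] 43
side 0.203 mid [0.5314 0.1588] [0.0129 0.0108] 34
side 0.215 mid [0.5284 0.1596] [0.0184 0.0266] 31
side 0.227 mid [0.5293 0.1602] [0.0156 0.0283] 28
side 0.239 mid [0.5311 0.1602] [0.0204 0.0278] 17
top collar 533.4422607421875 161.50286865234375 23.94515037536621 158
```

View pics/x6.png

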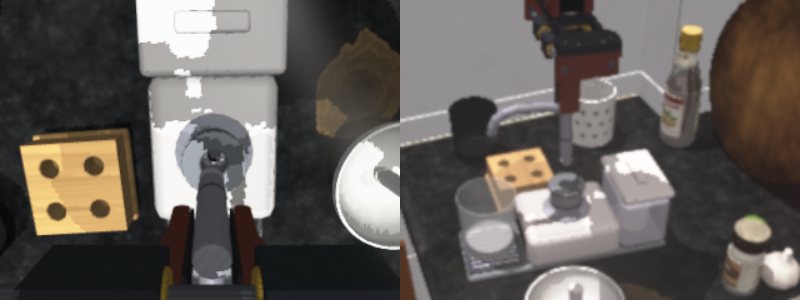

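The spout hangs over the collar, about 1.3° tilted, with its foot ~1.3 mm toward +y. The side crop shows the foot above the hole. I'll nudge it and descend.

>>> arm_command(rows=[[5,[0,0.03,0.2],0],[5,[0,0,0.2],0],[5,[0,0,0.2],0],[5,[0,0,0.1],0],[5,[0,0,0.1],0],[5,[0,0,0],0],[5,[0,0,0],0]])

```text
clock: 15.62
eef_pos: [0.534, 0.1609, 0.1824]
ee_rot: [0.997, -0.076, -0.0, 0.0]
wrist_force: [-0.1, -0.7, -0.8]
width: 0.0156
grip_force: 30.0
```

>>> arm_command(rows=[[5,[0,0,0.1],0],[5,[0,0,0.1],0],[5,[0,0,0],0]])

```text
clock: 15.87
eef_pos: [0.5338, 0.1607, 0.174]
ee_rot: [0.997, -0.076, -0.0, 0.0]
wrist_force: [-0.6, 0.3, -1.5]
width: 0.0153
grip_force: 30.0
```

>>> arm_command(rows=[[5,[0,0,0.1],0],[5,[0,0,0],0]])

```text
clock: 16.03
eef_pos: [0.5338, 0.1608, 0.17]
ee_rot: [0.997, -0.076, -0.0, 0.0]
wrist_force: [0.2, -0.7, -1.4]
width: 0.0155
grip_force: 30.0
```

>>> arm_command(rows=[[5,[0,-0.025,0],0],[5,[0,0,0.1],0],[5,[0,0,0.05],0],[5,[0,0,0],0]])

```text
clock: 16.37
eef_pos: [0.534, 0.1618, 0.1641]
ee_rot: [0.997, -0.076, -0.0, 0.0]
wrist_force: [0.1, 0.4, 0.6]
width: 0.0154
grip_force: 30.0
```

>>> arm_command(rows=[[5,[0,0,0.1],0],[5,[0,0,0.05],0],[5,[0,0,0],0]])

```text
clock: 16.62
eef_pos: [0.534, 0.1617, 0.1581]
ee_rot: [0.997, -0.076, -0.0, 0.0]
wrist_force: [0.2, 0.5, -0.7]
width: 0.0153
grip_force: 30.0
```

>>> arm_command(rows=[[5,[0,0,0.05],0],[5,[0,0,0.03],0],[5,[0,0,0],0]])

```text
clock: 16.87
eef_pos: [0.5341, 0.1619, 0.1552]
ee_rot: [0.997, -0.076, -0.0, 0.0]
wrist_force: [-0.0, 0.1, -0.7]
width: 0.0154
grip_force: 30.0
```

>>> arm_command(rows=[[5,[0,0,0.05],0],[5,[0,0,0.03],0],[5,[0,0,0],0]])

```text
clock: 17.12
eef_pos: [0.5344, 0.1619, 0.1524]
ee_rot: [0.997, -0.076, 0.0, 0.0]
wrist_force: [-0.7, -1.4, 1.5]
width: 0.0158
grip_force: 30.0
```

>>> arm_command(rows=[[5,[0,0,0.03],0],[5,[0,0,0.03],0],[5,[0,0,0],0]])

```text
clock: 17.37
eef_pos: [0.5345, 0.162, 0.1504]
ee_rot: [0.997, -0.076, 0.0, -0.0]
wrist_force: [-1.3, -0.7, 4.7]
width: 0.0153
grip_force: 30.0
```

>>> arm_command(rows=[[5,[0,0,0.03],0],[5,[0,0,0.03],0],[5,[0,0,0],0]])

```text
clock: 17.62
eef_pos: [0.5344, 0.1619, 0.1477]
ee_rot: [0.997, -0.076, 0.0, 0.0]
wrist_force: [-0.6, -0.2, 3.2]
width: 0.0155
grip_force: 30.0
```

>>> arm_command(rows=[[5,[0,0,0.03],0],[5,[0,0,0.02],0],[5,[0,0,0],0]])

```text
clock: 17.87
eef_pos: [0.5343, 0.1619, 0.1453]
ee_rot: [0.997, -0.076, 0.0, 0.0]
wrist_force: [-0.8, -1.0, 2.9]
width: 0.0151
grip_force: 30.0
```

>>> arm_command(rows=[[5,[0,0,0.03],0],[5,[0,0,0.02],0],[5,[0,0,0],0]])

```text
clock: 18.12
eef_pos: [0.5341, 0.162, 0.1431]
ee_rot: [0.997, -0.076, -0.0, -0.0]
wrist_force: [-0.2, -0.3, 1.4]
width: 0.0154
grip_force: 30.0
```

>>> arm_command(rows=[[5,[0,0,0.03],0],[5,[0,0,0],0]])

```text
clock: 18.28
eef_pos: [0.5342, 0.162, 0.142]
ee_rot: [0.997, -0.076, -0.0, -0.0]
wrist_force: [-0.5, -0.1, 2.7]
width: 0.0155
grip_force: 30.0
```

>>> arm_command(rows=[[5,[0,0,0.03],0],[5,[0,0,0],0]])

```text
clock: 18.45
eef_pos: [0.5344, 0.162, 0.1412]
ee_rot: [0.997, -0.076, 0.0, -0.0]
wrist_force: [-1.0, 0.5, 4.0]
width: 0.0156
grip_force: 30.0
```

>>> arm_command(rows=[[5,[0,0,0.02],0],[5,[0,0,0],0]])

```text
clock: 18.62
eef_pos: [0.5347, 0.1621, 0.1411]
ee_rot: [0.997, -0.076, 0.001, -0.0]
wrist_force: [-1.4, -0.1, 10.6]
width: 0.0154
grip_force: 30.0
```

>>> arm_command(rows=[[5,[0,0,0.02],0],[5,[0,0,0],0],[5,[0,0,0],0],[5,[0,0,0],0]])

```text
clock: 18.95
eef_pos: [0.535, 0.1623, 0.141]
ee_rot: [0.997, -0.076, 0.001, -0.0]
wrist_force: [-2.5, -1.2, 14.6]
width: 0.0153
grip_force: 30.0
```

```bash
python3 - <<'E'
from h import *
np.set_printoptions(precision=4,suppress=True)
st=robot.read_state(); print(st['eef_pos'],st['wrist_force'])
for n in('wrist','side','top'):
    s=snap(n);save(s,'y7'+n);P=cloud(s); r=np.hypot(P[...,0]-.5345,P[...,1]-.162)
    k=(r>.012)&(r<.022)&(P[...,2]>.085)&(P[...,2]<.105); print(n,'collar z now',np.median(P[k][:,2]),k.sum())
    Q=cloud(load('x6'+n)); r=np.hypot(Q[...,0]-.5345,Q[...,1]-.162); k=(r>.012)&(r<.022)&(Q[...,2]>.085)&(Q[...,2]<.105); print('   before',np.median(Q[k][:,2]),k.sum())
    k=(P[...,2]>.1)&(P[...,2]<.135)&(np.hypot(P[...,0]-.5345,P[...,1]-.162)<.012); print('   tube mid',(P[k].min(0)+P[k].max(0))/2 if k.any() else 0)
    # same-pixel depth change on the collar
    k=(r>.012)&(r<.022)&(Q[...,2]>.095)&(Q[...,2]<.105)
    if n!='wrist': print('   dz',np.nanmedian((P-Q)[k][:,2]))
E
```

```text
[0.535  0.1623 0.141 ] [-2.4735 -1.1674 14.5727]
wrist collar z now 0.10014779223369341 1259
   before 0.1000584461893228 1029
   tube mid [0.5356 0.162  0.1174]
side collar z now 0.0977557598523715 139
   before 0.09786001452056353 166
   tube mid [0.5325 0.156  0.117 ]
   dz 0.00039265989208231433
top collar z now 0.09943815419675267 40
   before 0.09919126862551825 108
   tube mid [0.5278 0.1608 0.1067]
   dz 0.1399767275565803
```

Collar up and 14.6 N on the stop with no further motion, so the spout is locked and home. Now the tug.

>>> arm_command(rows=[[5,[0,0,-0.05],0],[5,[0,0,-0.04],0],[5,[0,0,0],0],[5,[0,0,0],0]])

```text
clock: 19.43
eef_pos: [0.5344, 0.162, 0.143]
ee_rot: [0.997, -0.076, 0.0, -0.0]
wrist_force: [0.3, -0.4, 2.7]
width: 0.0154
grip_force: 30.0
```

>>> arm_command(rows=[[5,[0,0,-0.03],0],[5,[0,0,0],0],[5,[0,0,0],0]])

```text
clock: 19.68
eef_pos: [0.5339, 0.1618, 0.1433]
ee_rot: [0.997, -0.076, -0.001, 0.0]
wrist_force: [1.4, 2.9, -7.8]
width: 0.0154
grip_force: 30.0
```

>>> arm_command(rows=[[5,[0,0,-0.02],0],[5,[0,0,0],0],[5,[0,0,0],0],[5,[0,0,0],0]])

```text
clock: 20.02
eef_pos: [0.5334, 0.1616, 0.1437]
ee_rot: [0.997, -0.076, -0.001, 0.0]
wrist_force: [2.7, 2.4, -23.2]
width: 0.0154
grip_force: 30.0
```

That tug was stronger than wanted, but the spout held. Easing back to neutral.

>>> arm_command(rows=[[5,[0,0,0.02],0],[5,[0,0,0.01],0],[5,[0,0,0],0],[5,[0,0,0],0]])

```text
clock: 20.35
eef_pos: [0.5339, 0.1618, 0.1436]
ee_rot: [0.997, -0.076, -0.0, 0.0]
wrist_force: [1.0, 3.0, -18.1]
width: 0.0152
grip_force: 30.0
```

```bash
python3 - <<'E'
from h import *
np.set_printoptions(precision=4,suppress=True)
st=robot.read_state(); print(st['eef_pos'],st['wrist_force'])
s=snap('wrist');P=cloud(s); r=np.hypot(P[...,0]-.5345,P[...,1]-.162)
k=(r>.012)&(r<.022)&(P[...,2]>.085)&(P[...,2]<.105); print('collar z',np.median(P[k][:,2]))
s=snap('side');P=cloud(s); a=P[(P[...,2]>.105)&(P[...,2]<.16)&(np.hypot(P[...,0]-.45,P[...,1]-.175)<.05)]; print(len(a),(a.min(0)+a.max(0))/2 if len(a) else 0,a.min(0) if len(a) else 0)
E
```

```text
[0.5339 0.1618 0.1436] [  1.0382   2.9817 -18.1002]
collar z 0.10008405878051352
231 [0.4675 0.1681 0.1312] [0.4368 0.159  0.1085]
```

>>> arm_command(rows=[[5,[0,0,0.02],0],[5,[0,0,0.015],0],[5,[0,0,0],0],[5,[0,0,0],0]])

```text
clock: 20.78
eef_pos: [0.5346, 0.162, 0.1433]
ee_rot: [0.997, -0.076, 0.001, -0.0]
wrist_force: [-0.5, 0.3, -5.5]
width: 0.0157
grip_force: 30.0
```

>>> arm_command(rows=[[5,[0,0,0.01],0],[5,[0,0,0],0],[40,[0,0,0],0],[40,[0,0,0],0],[40,[0,0,0],0],[40,[0,0,0],0],[40,[0,0,0],0]])

```text
clock: 21.37
eef_pos: [0.5345, 0.1619, 0.1422]
ee_rot: [0.997, -0.076, 0.0, -0.0]
wrist_force: [0.8, -0.4, -0.8]
width: 0.0398
grip_force: 0.0
```

>>> arm_command(rows=[[40,[0,0,-0.2],0],[40,[0,0,-0.4],0],[40,[0,0,-0.7],0],[40,[0,0,-0.7],0],[40,[0,0,-0.7],0],[40,[0,0,-0.3],0],[40,[0,0,0],0],[40,[0,0,0],0]])

```text
clock: 22.03
eef_pos: [0.5343, 0.1618, 0.2622]
ee_rot: [0.997, -0.076, 0.0, -0.0]
wrist_force: [-0.6, -1.1, -0.7]
width: 0.0399
grip_force: 0.0
```

```bash
python3 - <<'E'
from h import *
np.set_printoptions(precision=4,suppress=True)
st=robot.read_state(); print(st['eef_pos'],st['wrist_force'])
s=snap('wrist');save(s,'z8');P=cloud(s); r=np.hypot(P[...,0]-.5345,P[...,1]-.162)
k=(r>.012)&(r<.022)&(P[...,2]>.085)&(P[...,2]<.105); print('collar z',np.median(P[k][:,2]),k.sum())
k=(r<.011)&(P[...,2]>.155)&(P[...,2]<.19); q=P[k]; print('spout top',np.percentile(q[:,2],80),(q.min(0)+q.max(0))/2)
s=snap('side');P=cloud(s); a=P[(P[...,2]>.108)&(P[...,2]<.165)&(P[...,0]<.52)&(P[...,0]>.42)&(abs(P[...,1]-.175)<.045)]; d=a[:,:2]-[.5345,.162]; i=np.argsort(-np.hypot(*d.T))[:12]; print('far arm',a[i].mean(0),'yaw',np.degrees(np.arctan2(-d[i,1].mean(),-d[i,0].mean())))
b=s['pixels'][120:320,220:420]; t=snap('top')['pixels'][150:260,260:440]
cv2.imwrite('pics/z8.png',cv2.cvtColor(np.hstack([cv2.resize(b,(400,400)),cv2.resize(t,(400,400))]),cv2.COLOR_RGB2BGR))
E
```

```text
[0.5343 0.1618 0.2622] [-0.575  -1.0913 -0.6672]
collar z 0.1001429142306432 775
spout top 0.1722460567436537 [0.536  0.1624 0.1645]
far arm [0.4394 0.1738 0.1192] yaw -7.072034338464558
```

View pics/z8.png

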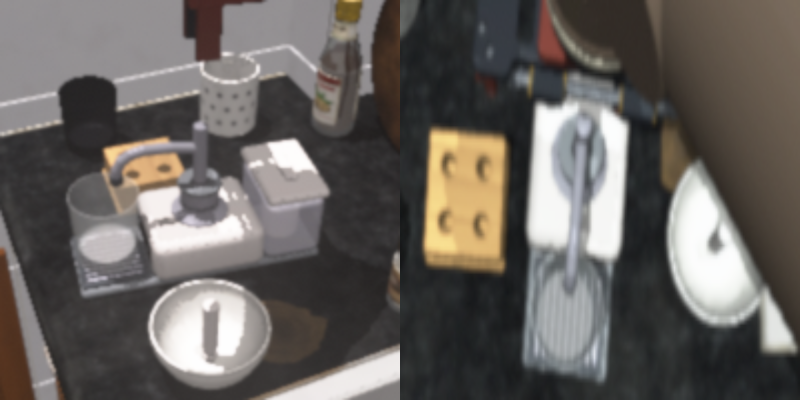

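The spout stands in the fitting with its outlet over the glass at (115,185 side; 568,285 top), the collar is up, and the plug is in the bowl at (211,330).

```bash
python3 -c "
from station import job
print(job.sign_off())"
```

```text
the job is handed in; nothing more can be done
None
```

The job is handed in at about 22 s on the robot's clock: the plug stands in the bowl and the spout is locked home, pointing over the glass. The tug reached about 23 N, above the intended 10 N and the roughly 20 N guideline but below the 35 N limit, and the spout held; the sign-off gave no verdict.

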